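# Open the spring lid of a mineral analyser

### The job

Open the sample chamber of the white mineral analyser: press the orange release tab down with the fingertips until the lid springs up, then push the lid the rest of the way, past upright, until it lies back against its stop and stays fully open. Only press and push, gently and without gripping anything; do not press the green start button, leave the rock, bottle and jar where they stand, and finish with the hand clear of everything.

Things in the scene. Friction and masses are not known exactly. Their poses are not given: they have to be found in the camera images.
- analyser: White bench analyser, fixed, 260 (x) by 240 (y) mm. Origin: centre of its underside, on the bench; x points from its front (robot side) to its back, z up. The front 80 mm is a low deck 70 mm high with the orange tab in its middle, a flat display on the left (+y), the green button on the right. The rest is 90 mm high, with the lid on top over a chamber 108 by 120 by 60 mm deep.
- tab_pad (a point): Where to press: top face of the orange tab, on its middle line, 94 mm above the bench at rest and 53 mm in front of lid_edge. The pad is 50 (x) by 48 (y) mm, free above the low deck. It rocks about a level pivot 40 mm behind and 20 mm below this point, which goes nearly straight down, 9 mm at most. The hook that holds the lid stands from 36 mm behind this point: keep off it.
- tab (a joint): Rocking angle of the release tab (rad): 0 at rest, 0.22 fully pressed. The lid is let go at about 0.12 (5 mm down at tab_pad). It takes 2 to 5 N at tab_pad and springs back by itself.
- lid_edge (a point): Middle of the lid's front edge, at half its thickness. The lid is a grey plate 136 mm long, 150 wide, 10 thick, 0.2 kg; a steel lip 40 mm wide reaches 8 mm further at the middle of this edge. This point is 95 mm above the bench closed, about 209 sprung up, about 227 fully open. It moves with the lid.
- lid_hinge (a point): Middle of the lid's hinge line, along the analyser's y axis, 105 mm behind the analyser's centre, 95 mm above the bench, 140 mm from lid_edge.
- lid (a joint): Lid angle (rad): 0 closed and latched. Once released, spring arms lift it within about 1 s to 0.95 and hold it there. Beyond, it swings freely past upright (1.57) to its stop at 1.9, leaning back, kept there by its own weight. Let go before upright, it falls back to 0.95. Pushing it takes about 1 to 2 N at the edge.
- start_button_top (a point): Middle of the top of the round green start button, 24 mm across, in a black ring 40 mm across, on the low deck, 83 mm to the right (-y) of the tab's middle, its top 88 mm above the bench. Not to be pressed.
- start_button (a joint): Travel of the start button (m): 0 at rest, 0.005 fully in. Must stay up.
- rock: Loose brown rock specimen, about 110 by 90 by 70 mm high, 0.6 kg, beside the analyser. Origin: centre of its underside.
- bottle: Loose clear reagent bottle with red cap, 52 mm across, 120 mm high, standing beside the analyser. Origin: centre of its underside.
- jar: Loose small clear sample jar with blue cap, 40 mm across, 50 mm high, standing beside the analyser. Origin: centre of its underside.

How it is judged:
By the outcome, as a careful person would: the job done as asked, in the order asked, and still so for the second after the job is handed in, with the robot touching nothing.
It also fails if it takes over 45 s, if anything falls off the work surface, if the arm or the gripper's body presses on something with over 40 N, if the wrist force passes 120 N, or if a joint passes its speed limit or range.

### The arm

A 6-joint arm with a two-finger parallel gripper is mounted at the origin on the work surface. World frame = base frame: x ahead of the robot, y to its left, z up, the work surface at z = 0. Lengths are in m, angles in rad, forces in N, time in s.
With the tool pointing down it reaches from about 0.3 to 0.775 m from the base axis. Payload 14.6 kg.
Tool frame: the origin (TCP) lies at the very end of the fingers, on their centre line; the grasp point (between the pads) lies 19 mm behind it; z points along the fingers, y is the line along which they close (so a half turn about z gives the same grasp; the last joint's range is limited). The gripper opens to 94 mm and grips with 3 to 60 N. Pads are 16 mm wide; open, the fingers measure 119 mm over their backs; the gripper's body (75 mm by 177 mm) begins 78 mm behind the grasp point.
Start: joints at [-1.267, 0.3, 1.521, -0, 1.321, -0.067], TCP at [0.199, -0.513, 0.205] pointing down, gripper open.
Joint ranges: [-3.03, 3.03], [-0.79, 2.21], [0.23, 2.52], [-1.04, 4.18], [0, 3.07], [-2.55, 2.55]. Speed limits (rad/s): [2.22, 2.22, 2.57, 3.14, 3.14, 3.14].

### API

Orientations are given as [roll, pitch, yaw] about the fixed x, y, z axes, in that order (R = Rz(yaw) Ry(pitch) Rx(roll)).
In Python, from station import ctrl gives the robot as it stands.
- The arm moves only by the tool move_arm, never from a script. Its argument "targets" is a list of rows, each a list of 6 numbers: the shift along the tool's x, y, z in units of 1000 mm (1.0 is 1000 mm), then the turn, a rotation vector about the tool's x, y, z in units of 30 degrees (1.0 is 30 degrees). In form: [[tx, ty, tz, ax, ay, az], ...]. A call has exactly 5 rows; each row is the pose to reach, as a shift and turn from the pose commanded when the call began, along the tool's axes at that moment; what a row does not reach only later rows make up. A row lasts 1/12 s, in which the tool goes at most 41.7 mm and 7.16 degrees, less where a joint would pass 70% of its speed; a pose out of reach is approached as far as the arm can. A call with a number of a shift or a turn outside -1 to 1 is refused whole. A call with a gripper value outside its range is refused whole. "fingers" is the opening, from -1 (shut) to 1 (fully open), set as the call begins (left out, the last holds). The fingers move at their own pace and stop on an object; "grip_force" is the grip in N (left out, the last holds). Time passes only in rows, so rows that repeat a pose let the fingers close, or fill a call up. It gives the time, the measured TCP pose, the force and the opening at its end, in the units of the state.
- ctrl.get_obs(): the state, without advancing time (a new reading comes with each control period).
- ctrl.camera(name): name is "scene" or "top" or "wrist"; returns the picture (480x640x3 uint8, red, green, blue); there is no depth.
- ctrl.camera_info(name): a dict with "fx", "fy", "cx", "cy" (pixels), "rvec" (rotation vector, rad) and "tvec" (3), from world to camera coordinates, as OpenCV has them. Camera axes: x right, y down, z forward; pixel columns grow to the right and rows downward; lengths in m; the calibration is good to about 2 mm. The wrist camera is an equidistant fisheye: a pixel r from the principal point sees the ray r / f radians off the axis. A picture is of the moment at which its call begins: read the wrist's pose just before it. camera_info takes no time and is no camera call; for the wrist camera it gives the pose at the moment of the call.
- ctrl.hand_in(): hands the job in, once; it reports no verdict.
The state is a dict: "time_s": time; "qpos": joint angles; "joint_vel": joint speeds; "tau": joint torques, N m; "ee_pos": TCP position; "eef_rot": TCP orientation; "force": force on the tool from outside, world axes, zero at the start; "moment": the same for the moment, N m; "grip_width": finger opening in m.
Only numpy, scipy, OpenCV 4.12 (cv2) and the standard library are available. Lean on these libraries where they do the work, as an engineer would, in place of code of your own. Each camera call takes 0.05 s, during which the arm holds its last target. There are 200 camera calls.

## Working session

There is one attempt and no reset: what is moved stays moved. The work goes in short steps, Python scripts to look and compute and a tool call to move; the robot and the scene stay as the last step left them, time stands still between calls to the robot, and variables do not carry over. Pictures are saved under pics/ and viewed, on a budget of 10 in all, crops included, one or two more only if the job needs it, and the job is handed in when it is done.

Besides the shell and the picture viewer there is one more tool, called in YAML: its name, and indented under it one key for each argument. move_arm: Moves the arm, as the interface text tells. Shifts and turns lie within -1 to 1; 1 stands for 1000 mm of shift or 30 degrees of turn. Its arguments: {"type":"object","properties":{"targets":{"type":"array"},"fingers":{"type":"number"},"grip_force":{"type":"number"}},"required":["targets"]}

```bash
ls; mkdir -p pics; python3 - <<'E'
from station import ctrl
import cv2
o=ctrl.get_obs(); print(o)
for n in ("scene","top"):
    im=ctrl.camera(n); cv2.imwrite(f"pics/{n}0.png",im[:,:,::-1]); print(ctrl.camera_info(n))
E
```

```text
pics
{'time_s': 0.0, 'qpos': array([-1.26663684e+00,  3.00512797e-01,  1.52157784e+00,  5.96948195e-06,
        1.32068380e+00, -6.65886808e-02]), 'joint_vel': array([ 0.00087272,  0.00135198, -0.00030522, -0.00084087,  0.00071672,
       -0.00111783]), 'tau': array([-4.15803597e-04, -5.31809592e+01, -3.52740884e+01,  7.08039198e-02,
        2.43794970e-02, -6.73856448e-05]), 'ee_pos': array([ 0.19919916, -0.51238262,  0.20486482]), 'eef_rot': array([-3.14041387e+00, -8.44044951e-05,  3.70746634e-01]), 'force': array([ 0.85825942, -0.28758906,  0.11181723]), 'moment': array([0.00171156, 0.03772299, 0.00757038]), 'grip_width': 0.09385961213217471}
{'fx': 484.3510692237387, 'fy': 484.3510692237387, 'cx': 332.0955903068912, 'cy': 243.4646996712642, 'rvec': array([ 1.63163341,  1.73726024, -0.8202706 ]), 'tvec': array([-0.05255478, -0.2691284 ,  1.49010439])}
{'fx': 465.0839461657708, 'fy': 465.0839461657708, 'cx': 319.8976399212176, 'cy': 240.87416719592872, 'rvec': array([ 2.1615996 , -2.20623792,  0.03496901]), 'tvec': array([0.07823428, 0.52481961, 0.78680274])}
```

View pics/scene0.png

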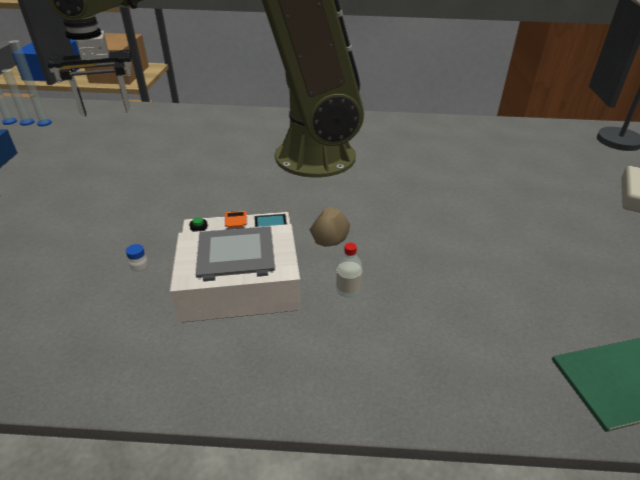

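View pics/top0.png

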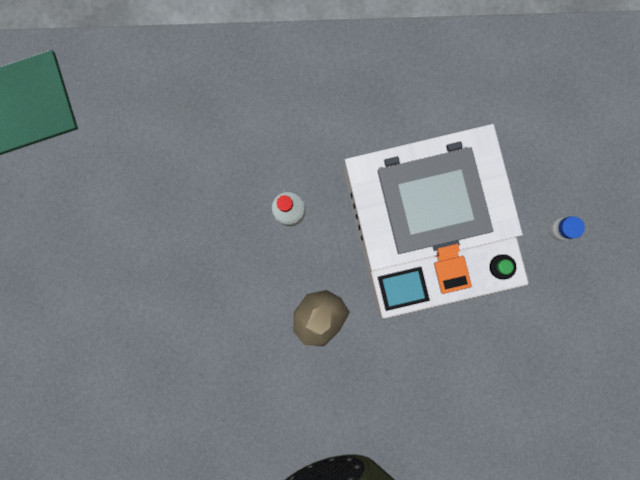

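The top view shows the orange tab at about (453,272), the green button at (504,266), the lid at about (436,200), and the jar, bottle and rock standing off to the sides. Next I measure these positions.

```bash
cat > h.py <<'E'
import cv2, numpy as np
from scipy.spatial.transform import Rotation as Ro
def ray(info,uv,z):
    R=cv2.Rodrigues(info["rvec"])[0]; t=info["tvec"]
    d=R.T@np.array([(uv[0]-info["cx"])/info["fx"],(uv[1]-info["cy"])/info["fy"],1]); c=-R.T@t
    return c+d*(z-c[2])/d[2]
def proj(info,P):
    return cv2.projectPoints(np.atleast_2d(P).astype(float),info["rvec"],info["tvec"],np.array([[info["fx"],0,info["cx"]],[0,info["fy"],info["cy"]],[0,0,1]]),None)[0].reshape(-1,2)
def blob(im,lo,hi):
    m=cv2.inRange(cv2.cvtColor(im,cv2.COLOR_BGR2HSV),lo,hi)
    c=max(cv2.findContours(m,cv2.RETR_EXTERNAL,cv2.CHAIN_APPROX_NONE)[0],key=cv2.contourArea)
    M=cv2.moments(c); return np.array([M["m10"],M["m01"]])/M["m00"],c
E
python3 - <<'E'
from station import ctrl
from h import *
im=cv2.imread("pics/top0.png"); I=ctrl.camera_info("top")
o,co=blob(im,(5,180,120),(18,255,255)); g,_=blob(im,(50,120,60),(75,255,255))
bl,_=blob(im,(112,150,100),(125,255,255))
rd,_=blob(im,(0,180,120),(3,255,255))
d,cd=blob(im,(92,80,60),(108,255,255))
print("px",o,g,bl,rd,d, cv2.boxPoints(cv2.minAreaRect(co)).tolist())
O=ray(I,o,.094);G=ray(I,g,.088);print("tab blob",O,"btn",G,"jar",ray(I,bl,.05),"bottle",ray(I,rd,.12))
# lid window: quad (light glass) and grey lid
gr=cv2.cvtColor(im,cv2.COLOR_BGR2GRAY)
roi=np.zeros_like(gr);roi[135:262,365:505]=1
w=((gr>0)&(gr<120)&(roi>0)).astype(np.uint8)
# keep inside analyser only
w=cv2.morphologyEx(w,cv2.MORPH_OPEN,np.ones((9,9)))
n,l,s,c=cv2.connectedComponentsWithStats(w);lab=l[240,400] or l[200,390]
k=max(cv2.findContours((l==lab).astype(np.uint8),cv2.RETR_EXTERNAL,2)[0],key=cv2.contourArea)
r=cv2.minAreaRect(k);print("lid rect",r)
C=[ray(I,p,.1) for p in cv2.boxPoints(r)]; print(np.round(C,4)); m=np.mean(C,0);print("lid mid",m)
for a in range(4):
    e=C[(a+1)%4]-C[a];print(np.linalg.norm(e),np.degrees(np.arctan2(e[1],e[0])))
e=O-G;print("tab-btn",np.linalg.norm(e[:2]),np.degrees(np.arctan2(e[1],e[0]))-90)
E
```

```text
Traceback (most recent call last):
  File "h.py", line 11, in blob
    c=max(cv2.findContours(m,cv2.RETR_EXTERNAL,cv2.CHAIN_APPROX_NONE)[0],key=cv2.contourArea)
ValueError: max() iterable argument is empty
```

```bash
python3 - <<'E'
from station import ctrl
from h import *
im=cv2.imread("pics/top0.png"); I=ctrl.camera_info("top")
o,co=blob(im,(5,180,120),(18,255,255)); g,_=blob(im,(50,120,60),(75,255,255))
bl,_=blob(im,(109,150,80),(130,255,255))
rd,_=blob(im,(0,180,120),(4,255,255))
print("px",o,g,bl,rd, cv2.boxPoints(cv2.minAreaRect(co)).tolist())
O=ray(I,o,.094);G=ray(I,g,.088);print("tab blob",O,"btn",G,"jar",ray(I,bl,.05),"bottle",ray(I,rd,.12))
gr=cv2.cvtColor(im,cv2.COLOR_BGR2GRAY)
roi=np.zeros_like(gr);roi[135:262,365:505]=1
w=((gr<120)&(roi>0)).astype(np.uint8)
w=cv2.morphologyEx(w,cv2.MORPH_OPEN,np.ones((9,9)))
n,l,s,c=cv2.connectedComponentsWithStats(w);print(s)
lab=1+np.argmax(s[1:,4])
k=max(cv2.findContours((l==lab).astype(np.uint8),cv2.RETR_EXTERNAL,2)[0],key=cv2.contourArea)
r=cv2.minAreaRect(k);print("lid rect",r)
C=[ray(I,p,.1) for p in cv2.boxPoints(r)]; print(np.round(C,4)); m=np.mean(C,0);print("lid mid",m)
for a in range(4):
    e=C[(a+1)%4]-C[a];print(np.linalg.norm(e),np.degrees(np.arctan2(e[1],e[0])))
e=O-G;print("tab-btn",np.linalg.norm(e[:2]),np.degrees(np.arctan2(e[1],e[0]))-90)
E
```

```text
px [453.28274174 265.17666259] [504.9021164  266.50793651] [571.42219388 226.94982993] [284.50967008 203.07394767] [[431.47064208984375, 250.8823699951172], [459.94122314453125, 243.76475524902344], [470.47064208984375, 285.88238525390625], [442.00006103515625, 293.0]]
tab blob [ 0.48030458 -0.13869026  0.094     ] btn [ 0.47664283 -0.21960259  0.088     ] jar [ 0.53853727 -0.34393522  0.05      ] bottle [0.57878743 0.11746974 0.12      ]
[[     0      0    640    480 307200]]Traceback (most recent call last):
  File "<stdin>", line 14, in <module>
    return _wrapfunc(a, 'argmax', axis=axis, out=out, **kwds)
    return bound(*args, **kwds)
ValueError: attempt to get argmax of an empty sequence
```

```bash
python3 - <<'E'
from station import ctrl
from h import *
im=cv2.imread("pics/top0.png"); I=ctrl.camera_info("top")
gr=cv2.cvtColor(im,cv2.COLOR_BGR2GRAY); print(gr[215,392],gr[200,436],gr[200,365],gr[160,400])
w=np.zeros_like(gr); w[135:262,368:505]=(gr[135:262,368:505]<120)*255
k=max(cv2.findContours(cv2.morphologyEx(w,cv2.MORPH_OPEN,np.ones((7,7),np.uint8)),cv2.RETR_EXTERNAL,2)[0],key=cv2.contourArea)
r=cv2.minAreaRect(k);print(r,cv2.boxPoints(r).tolist())
C=[ray(I,p,.1) for p in cv2.boxPoints(r)]; print(np.round(C,4)); m=np.mean(C,0)
for a in range(4):
    e=C[(a+1)%4]-C[a];print(np.linalg.norm(e),np.degrees(np.arctan2(e[1],e[0])))
hsv=cv2.cvtColor(im,cv2.COLOR_BGR2HSV)
# pad rect: orange rows lower part + black label
ring=np.zeros_like(gr)
G=np.array([.47664,-.2196])
for yaw in (12,13,14,15):
    a=np.radians(yaw);X=np.array([np.cos(a),np.sin(a)]);Y=np.array([-X[1],X[0]])
    fromlid=m[:2]-X*(136/2e3+.053+.002) # lid mid -> edge -> tab_pad
    print(yaw,"lid->tab",fromlid,"btn->tab line y err",(G-fromlid)@Y+.083,"x",(G-fromlid)@X)
E
```

```text
125 180 220 211
((454.5, 147.0), (8.0, 13.0), 90.0) [[448.0, 143.0], [461.0, 143.0], [461.0, 151.0], [448.0, 151.0]]
[[ 0.6693 -0.1356  0.1   ]
 [ 0.6688 -0.1556  0.1   ]
 [ 0.6562 -0.1551  0.1   ]
 [ 0.6567 -0.1352  0.1   ]]
0.01999492045134438 -91.47074031982436
0.012522724094690713 177.9460016099394
0.01997665402535903 88.55126822329619
0.012530224629361817 -1.970113602410521
12 lid->tab [ 0.54243941 -0.17093898] btn->tab line y err 0.049082807110069245 x -0.07447872560212816
13 lid->tab [ 0.54290404 -0.17303482] btn->tab line y err 0.05253445184475307 x -0.07504058527123601
14 lid->tab [ 0.54340519 -0.17512224] btn->tab line y err 0.055995376680531464 x -0.07554211985960817
15 lid->tab [ 0.54394268 -0.17720059] btn->tab line y err 0.05946452738617254 x -0.07598317659495021
```

```bash
python3 - <<'E'
from station import ctrl
from h import *
im=cv2.imread("pics/top0.png"); I=ctrl.camera_info("top")
gr=cv2.cvtColor(im,cv2.COLOR_BGR2GRAY)
w=np.zeros_like(gr); w[140:258,374:500]=(gr[140:258,374:500]<150)*255
k=max(cv2.findContours(cv2.morphologyEx(w,cv2.MORPH_OPEN,np.ones((13,13),np.uint8)),cv2.RETR_EXTERNAL,2)[0],key=cv2.contourArea)
r=cv2.minAreaRect(k);print(r)
C=[ray(I,p,.1) for p in cv2.boxPoints(r)]; print(np.round(C,4)); m=np.mean(C,0)
for a in range(4):
    e=C[(a+1)%4]-C[a];print(np.linalg.norm(e),np.degrees(np.arctan2(e[1],e[0])))
G=np.array([.47664,-.2196])
for yaw in (10,12,13,14,15):
    a=np.radians(yaw);X=np.array([np.cos(a),np.sin(a)]);Y=np.array([-X[1],X[0]])
    T=m[:2]-X*(.068+.053)
    print(yaw,"tab",T,"y err",(G-T)@Y+.083,"x",(G-T)@X,"edge",T+.053*X,"hinge",T+.193*X)
pad=[[459.9,243.8],[470.5,285.9],[442,293]]
print([ray(I,p,.094)[:2] for p in pad], ray(I,(456,275.5),.094))
E
```

```text
((434.35296630859375, 198.91177368164062), (100.89481353759766, 97.74185180664062), 75.96376037597656)
[[ 0.6426 -0.0217  0.1   ]
 [ 0.6761 -0.169   0.1   ]
 [ 0.5236 -0.2005  0.1   ]
 [ 0.4903 -0.0551  0.1   ]]
0.15104235204341362 -77.21371979389116
0.1556845453441968 -168.30637364713428
0.14919667682728888 102.88988335865284
0.15593005918008415 12.373683758882015
10 tab [ 0.46399756 -0.13256762] y err -0.004905500958060624 x -0.0026626458257352267 edge [ 0.51619238 -0.12336426] hinge [ 0.65406546 -0.09905352]
12 tab [ 0.46480344 -0.1367135 ] y err -0.000536187201786345 x -0.005655171623968587 edge [ 0.51664527 -0.12569418] hinge [ 0.65358593 -0.09658655]
13 tab [ 0.46526052 -0.13877527] y err 0.001686973296706487 x -0.007093788919128713 edge [ 0.51690214 -0.12685286] hinge [ 0.65331395 -0.09535971]
14 tab [ 0.46575352 -0.14082874] y err 0.003934902530830148 x -0.008493387605311715 edge [ 0.51717919 -0.12800688] hinge [ 0.65302059 -0.09413781]
15 tab [ 0.46628228 -0.14287329] y err 0.006206915759563683 x -0.009853541351199471 edge [ 0.51747635 -0.12915588] hinge [ 0.65270596 -0.09292122]
[array([ 0.5130099, -0.1499844]), array([ 0.44804861, -0.16383112]), array([ 0.43801818, -0.11998659])] [ 0.4643845  -0.14228673  0.094     ]
```

move_arm:
  targets:
    - [0.034,-0.022,0,0,0,0.05]
    - [0.068,-0.045,0,0,0,0.1]
    - [0.102,-0.067,0,0,0,0.15]
    - [0.136,-0.09,0,0,0,0.21]
    - [0.17,-0.112,0,0,0,0.275]
  fingers: -1

```text
time_s: 0.52
ee_pos: [0.3177, -0.3448, 0.2053]
eef_rot: [-3.141, 0.0, 0.225]
force: [0.1, -0.3, 0.1]
grip_width: 0.0641
```

```bash
cat >> h.py <<'E'
def to(o,P,rpy):
    R=Ro.from_euler("xyz",o["eef_rot"]); Q=Ro.from_euler("xyz",rpy)
    return np.round(np.r_[R.inv().apply(np.array(P)-o["ee_pos"]),np.degrees((R.inv()*Q).as_rotvec())/30],4)
YAW=np.radians(13)
E
python3 - <<'E'
from station import ctrl
from h import *
o=ctrl.get_obs();print(o["time_s"],o["ee_pos"],o["eef_rot"],o["force"],to(o,(.455,-.14,.17),(np.pi,0,YAW)))
E
```

```text
0.5167 [ 0.31766693 -0.34477553  0.20526279] [-3.14124585e+00  1.11421208e-04  2.24868150e-01] [ 0.11459326 -0.3286274   0.09639891] [ 0.1795 -0.169   0.0353 -0.0007  0.0002 -0.0039]
```

move_arm:
  targets:
    - [0.028,-0.026,0.0,0,0,0]
    - [0.056,-0.052,0.0,0,0,0]
    - [0.084,-0.079,0.0,0,0,0]
    - [0.112,-0.105,0.0,0,0,0]
    - [0.138,-0.13,0,0,0,0]

```text
time_s: 0.93
ee_pos: [0.4231, -0.187, 0.2054]
eef_rot: [-3.141, 0.0, 0.227]
force: [-0.1, -0.2, 0.4]
grip_width: 0.0305
```

move_arm:
  targets:
    - [0.02,-0.02,0.01,0,0,0]
    - [0.037,-0.035,0.02,0,0,0]
    - [0.042,-0.039,0.03,0,0,0]
    - [0.042,-0.039,0.035,0,0,0]
    - [0.042,-0.039,0.035,0,0,0]

```text
time_s: 1.35
ee_pos: [0.4537, -0.1417, 0.1691]
eef_rot: [-3.14, 0.002, 0.227]
force: [0.3, -0.3, 1.0]
grip_width: 0.0006
```

```bash
python3 - <<'E'
from station import ctrl
from h import *
o=ctrl.get_obs();print(o["time_s"],o["ee_pos"],o["eef_rot"],o["force"],o["grip_width"])
I=ctrl.camera_info("wrist");im=ctrl.camera("wrist");cv2.imwrite("pics/w1.png",im[:,:,::-1]);print(I)
# predicted pixels of pad/edge/button (fisheye)
R=cv2.Rodrigues(I["rvec"])[0]
a=YAW;X=np.array([np.cos(a),np.sin(a),0]);Y=np.array([-X[1],X[0],0]);T=np.array([.465,-.138,.094])
def fe(P):
    c=R@P+I["tvec"];th=np.arctan2(np.hypot(c[0],c[1]),c[2]);ph=np.arctan2(c[1],c[0]);return I["cx"]+I["fx"]*th*np.cos(ph),I["cy"]+I["fx"]*th*np.sin(ph)
for n,P in [("pad",T),("f+",T-.025*X+.024*Y),("f-",T-.025*X-.024*Y),("btn",T-.083*Y-[0,0,.006]),("edge",T+.053*X),("tip",o["ee_pos"])]: print(n,np.round(fe(P)))
E
```

```text
1.35 [ 0.45373757 -0.14170195  0.16913533] [-3.14035892e+00  2.13801783e-03  2.27252821e-01] [ 0.25509098 -0.30049012  0.98267445] 0.0006488018152764118
{'fx': 371.64829954431775, 'fy': 371.64829954431775, 'cx': 317.03306966816785, 'cy': 246.7899106209108, 'rvec': array([-2.29526234,  1.82354595,  0.23711283]), 'tvec': array([-0.23998144,  0.37959359,  0.45943645])}
pad [316. 241.]
f+ [283. 274.]
f- [349. 274.]
btn [428. 239.]
edge [316. 165.]
tip [318. 297.]
```

View pics/w1.png

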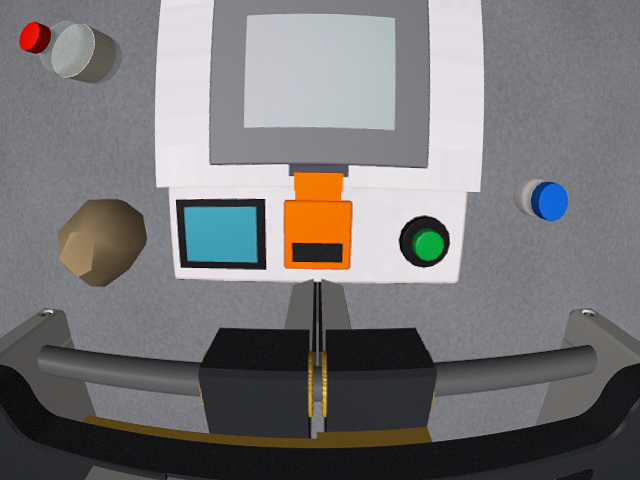

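The wrist view shows the pad spanning columns 284–351 and rows 200–269, centred near (318,234). The lid edge is at row 164 as predicted, and the button at (428,244) is well clear. The estimate needs only about a 1 mm correction. Before pressing, I check where the camera sits relative to the lid's sweep.

```bash
python3 - <<'E'
from station import ctrl
from h import *
o=ctrl.get_obs();I=ctrl.camera_info("wrist");R=cv2.Rodrigues(I["rvec"])[0]
print(Ro.from_euler("xyz",o["eef_rot"]).inv().apply(-R.T@I["tvec"]-o["ee_pos"]),to(o,(.466,-.1385,.1),(np.pi,0,YAW)))
E
```

```text
[ 0.07363931 -0.00049468 -0.17848264] [ 0.0127 -0.0009  0.07   -0.0011  0.0022 -0.0012]
```

move_arm:
  targets:
    - [0.006,0,0.015,0,0,0]
    - [0.011,0,0.03,0,0,0]
    - [0.013,0,0.045,0,0,0]
    - [0.013,0,0.058,0,0,0]
    - [0.013,0,0.066,0,0,0]

```text
time_s: 1.82
ee_pos: [0.4666, -0.1396, 0.1037]
eef_rot: [-3.141, 0.001, 0.225]
force: [0.7, -0.0, 0.1]
grip_width: 0.0003
```

move_arm:
  targets:
    - [0,0.0,0.005,0,0,0]
    - [0,0,0.009,0,0,0]
    - [0,0,0.012,0,0,0]
    - [0,0,0.014,0,0,0]
    - [0,0,0.016,0,0,0]

```text
time_s: 2.23
ee_pos: [0.4668, -0.1391, 0.0892]
eef_rot: [3.141, 0.001, 0.227]
force: [-8.2, -3.0, 9.5]
grip_width: 0.0005
```

```bash
python3 - <<'E'
from station import ctrl
from h import *
im=ctrl.camera("wrist");cv2.imwrite("pics/w2.png",im[:,:,::-1])
im2=ctrl.camera("scene")[150:350,100:400];
cv2.imwrite("pics/c2.png",np.hstack([cv2.resize(im[:,:,::-1],(400,300)),cv2.resize(im2[:,:,::-1],(400,300))]))
o=ctrl.get_obs();print(o["time_s"],o["ee_pos"],o["force"],o["moment"])
E
```

```text
2.3333 [ 0.46682226 -0.13910758  0.08908403] [-7.06619836 -2.22752624  8.35495547] [-0.38325974  1.35551997 -0.04118259]
```

View pics/c2.png

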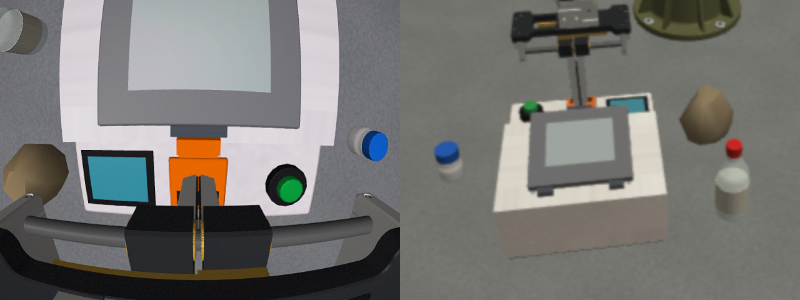

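The fingers are on the pad and the lid is still latched. The sideways force comes from the pad rocking forward, so I follow that motion while pressing further.

move_arm:
  targets:
    - [-0.002,0,0.0005,0,0,0]
    - [-0.003,0,0.001,0,0,0]
    - [-0.003,0,0.002,0,0,0]
    - [-0.004,0,0.003,0,0,0]
    - [-0.004,0,0.003,0,0,0]

```text
time_s: 2.75
ee_pos: [0.4645, -0.1398, 0.0867]
eef_rot: [3.14, -0.003, 0.227]
force: [1.5, 1.3, 12.1]
grip_width: 0.0003
```

```bash
python3 - <<'E'
from station import ctrl
from h import *
im=ctrl.camera("wrist")
im2=ctrl.camera("scene")[150:350,100:400];
cv2.imwrite("pics/c3.png",np.hstack([cv2.resize(im[:,:,::-1],(400,300)),cv2.resize(im2[:,:,::-1],(400,300))]))
o=ctrl.get_obs();print(o["time_s"],o["ee_pos"],o["force"],o["moment"])
E
```

```text
2.85 [ 0.46446144 -0.13976748  0.08676599] [ 0.95657258  1.30648458 11.78736055] [ 0.23047524 -0.34195683  0.00943031]
```

View pics/c3.png

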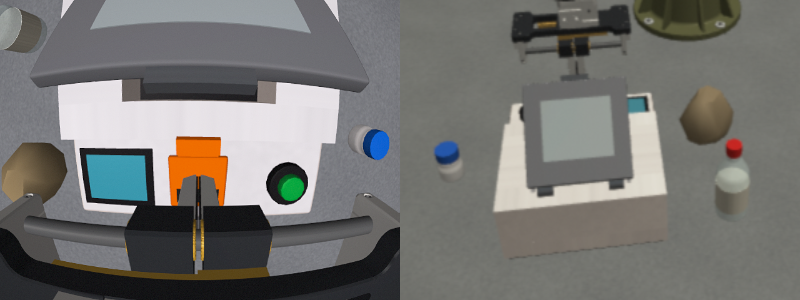

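The lid has been released and is springing up. I lift straight off the tab.

move_arm:
  targets:
    - [0,0,-0.01,0,0,0]
    - [0,0,-0.03,0,0,0]
    - [0,0,-0.06,0,0,0]
    - [0,0,-0.09,0,0,0]
    - [0,0,-0.11,0,0,0]

```text
time_s: 3.27
ee_pos: [0.4635, -0.1396, 0.1984]
eef_rot: [3.14, -0.001, 0.227]
force: [-0.4, 0.4, 0.1]
grip_width: 0.0006
```

move_arm:
  targets:
    - [0,0,0,0,0,0]
    - [0,0,0,0,0,0]
    - [0,0,0,0,0,0]
    - [0,0,0,0,0,0]
    - [0,0,0,0,0,0]

```text
time_s: 3.68
ee_pos: [0.4629, -0.1393, 0.1944]
eef_rot: [-3.141, 0.002, 0.227]
force: [0.5, 0.3, -0.5]
grip_width: 0.0005
```

```bash
python3 - <<'E'
from station import ctrl
from h import *
im=ctrl.camera("wrist")
im2=ctrl.camera("top")[80:330,300:600];
cv2.imwrite("pics/c4.png",np.hstack([cv2.resize(im[:,:,::-1],(400,300)),cv2.resize(im2[:,:,::-1],(400,300))]))
o=ctrl.get_obs();print(o["time_s"],o["ee_pos"],o["eef_rot"],o["force"])
a=YAW;X=np.array([np.cos(a),np.sin(a),0]);H=np.array([.466,-.1385,0])+.193*X
print(H,(o["ee_pos"]-H)@X,to(o,H+[0,0,.2],(np.pi,0,YAW)))
E
```

```text
3.7833 [ 0.46310857 -0.139391    0.19479896] [-3.14089576e+00  1.00054558e-03  2.26748381e-01] [0.07391633 0.54396134 0.45528129]
[ 0.65405342 -0.09508445  0.        ] -0.19601774973308778 [ 0.196  -0.0002 -0.0054 -0.0013  0.0019 -0.0003]
```

View pics/c4.png

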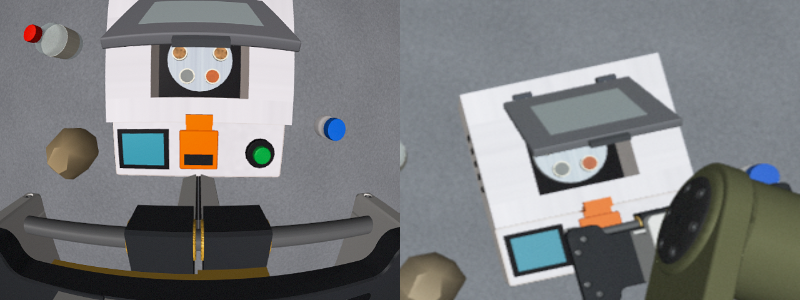

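The lid is held at its sprung angle, the chamber is open and the tab has sprung back. Next I approach the lip slowly at this height.

move_arm:
  targets:
    - [0.02,0,0,0,0,0]
    - [0.045,0,0,0,0,0]
    - [0.065,0,0,0,0,0]
    - [0.08,0,0,0,0,0]
    - [0.09,0,0,0,0,0]

```text
time_s: 4.2
ee_pos: [0.552, -0.1188, 0.1947]
eef_rot: [-3.141, 0.001, 0.227]
force: [0.0, 0.4, 0.2]
grip_width: 0.0006
```

move_arm:
  targets:
    - [0.006,0,0,0,0,0]
    - [0.012,0,0,0,0,0]
    - [0.018,0,0,0,0,0]
    - [0.024,0,0,0,0,0]
    - [0.03,0,0,0,0,0]

```text
time_s: 4.62
ee_pos: [0.5806, -0.1125, 0.1956]
eef_rot: [3.142, -0.0, 0.227]
force: [-1.1, 0.1, -0.1]
grip_width: 0.0002
```

move_arm:
  targets:
    - [0.008,0,0,0,0,0]
    - [0.016,0,0,0,0,0]
    - [0.024,0,0,0,0,0]
    - [0.032,0,0,0,0,0]
    - [0.04,0,0,0,0,0]

```text
time_s: 5.03
ee_pos: [0.62, -0.1032, 0.1953]
eef_rot: [-3.142, 0.0, 0.227]
force: [-0.1, -0.3, -0.6]
grip_width: 0.0005
```

```bash
python3 - <<'E'
from station import ctrl
from h import *
im=ctrl.camera("wrist")
im2=ctrl.camera("scene")[130:350,70:400];
cv2.imwrite("pics/c5.png",np.hstack([cv2.resize(im[:,:,::-1],(400,300)),cv2.resize(im2[:,:,::-1],(400,300))]))
o=ctrl.get_obs();print(o["time_s"],o["ee_pos"],o["force"])
a=YAW;X=np.array([np.cos(a),np.sin(a),0]);H=np.array([.466,-.1385,0])+.193*X
print((o["ee_pos"]-H)@X)
E
```

```text
5.1333 [ 0.62011552 -0.10309519  0.19502357] [ 0.39834256 -1.09965074 -0.20369463]
-0.03487010515713267
```

View pics/c5.png

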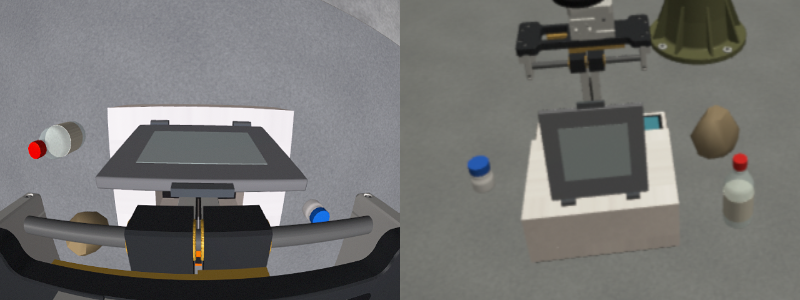

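The lid is rising in front of the fingers, with contact at the lip, and everything else is untouched. I keep pushing.

move_arm:
  targets:
    - [0.007,0,0,0,0,0]
    - [0.014,0,0,0,0,0]
    - [0.021,0,0,0,0,0]
    - [0.028,0,0,0,0,0]
    - [0.034,0,0,0,0,0]

```text
time_s: 5.55
ee_pos: [0.6531, -0.0956, 0.1954]
eef_rot: [-3.142, 0.0, 0.227]
force: [-0.4, 0.1, -0.8]
grip_width: 0.0003
```

move_arm:
  targets:
    - [0.004,0,0,0,0,0]
    - [0.008,0,0,0,0,0]
    - [0.012,0,0,0,0,0]
    - [0.015,0,0,0,0,0]
    - [0.018,0,0,0,0,0]

```text
time_s: 5.97
ee_pos: [0.6701, -0.0917, 0.1954]
eef_rot: [-3.142, 0.0, 0.227]
force: [-0.3, 0.6, -0.4]
grip_width: 0.0004
```

```bash
python3 - <<'E'
from station import ctrl
from h import *
im=ctrl.camera("wrist")
im2=ctrl.camera("scene")[130:350,70:400];
cv2.imwrite("pics/c6.png",np.hstack([cv2.resize(im[:,:,::-1],(400,300)),cv2.resize(im2[:,:,::-1],(400,300))]))
o=ctrl.get_obs();print(o["time_s"],o["ee_pos"],o["force"])
a=YAW;X=np.array([np.cos(a),np.sin(a),0]);H=np.array([.466,-.1385,0])+.193*X
print((o["ee_pos"]-H)@X)
E
```

```text
6.0667 [ 0.67011539 -0.09168029  0.19534272] [-0.10792657  0.55153362  0.50943619]
0.016416067660397462
```

View pics/c6.png

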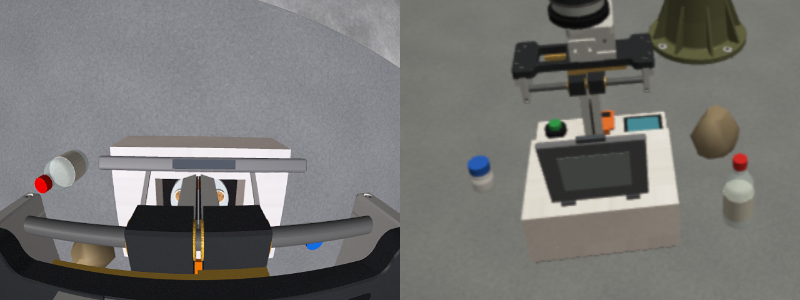

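The lid is leaning back past upright. I withdraw along the way I came.

move_arm:
  targets:
    - [-0.01,0,0,0,0,0]
    - [-0.03,0,0,0,0,0]
    - [-0.06,0,0,0,0,0]
    - [-0.09,0,0,0,0,0]
    - [-0.12,0,0,0,0,0]

```text
time_s: 6.48
ee_pos: [0.5514, -0.1189, 0.1953]
eef_rot: [3.142, 0.0, 0.227]
force: [1.0, -1.2, 1.3]
grip_width: 0.0004
```

move_arm:
  targets:
    - [-0.03,0,-0.01,0,0,0]
    - [-0.06,0,-0.02,0,0,0]
    - [-0.09,0,-0.03,0,0,0]
    - [-0.115,0,-0.04,0,0,0]
    - [-0.13,0,-0.04,0,0,0]

```text
time_s: 6.9
ee_pos: [0.4248, -0.1485, 0.2375]
eef_rot: [3.14, -0.003, 0.226]
force: [0.1, -0.3, 0.0]
grip_width: 0.0003
```

move_arm:
  targets:
    - [0,0,0,0,0,0]
    - [0,0,0,0,0,0]
    - [0,0,0,0,0,0]
    - [0,0,0,0,0,0]
    - [0,0,0,0,0,0]

```text
time_s: 7.32
ee_pos: [0.4268, -0.1477, 0.235]
eef_rot: [-3.141, 0.001, 0.227]
force: [0.4, -0.0, -0.1]
grip_width: 0.0003
```

```bash
python3 - <<'E'
from station import ctrl
from h import *
im=ctrl.camera("scene");I=ctrl.camera_info("scene")
a=YAW;X=np.array([np.cos(a),np.sin(a),0]);Y=np.array([-X[1],X[0],0]);H=np.array([.466,-.1385,.095])+.193*X
out=im[:,:,::-1].copy()
for th,c in ((1.57,(0,0,255)),(1.9,(0,255,0))):
    E=H-.14*np.cos(th)*X+[0,0,.14*np.sin(th)]
    px=proj(I,[E-.075*Y,E+.075*Y]); print(th,px.tolist())
    for p in px: cv2.circle(out,tuple(int(round(v)) for v in p),1,c,-1)
im2=ctrl.camera("top")[80:330,300:600][:,:,::-1]
cv2.imwrite("pics/c7.png",np.hstack([cv2.resize(out[140:340,110:370],(400,308)),cv2.resize(im2,(400,308))]))
o=ctrl.get_obs();print(o["time_s"],o["ee_pos"],o["force"])
tp=ctrl.camera("top")[:,:,::-1]; J=ctrl.camera_info("top")
for n,lo,hi,z in (("jar",(109,150,80),(130,255,255),.05),("bottle",(0,180,120),(4,255,255),.12)): print(n,ray(J,blob(tp,lo,hi)[0],z))
E
```

```text
1.57 [[184.0450945024716, 216.63069770748547], [272.48365113325747, 209.38522468013468]]
1.9 [[183.0909528601894, 236.22071766237556], [274.8356214128783, 228.1773690593646]]
7.4167 [ 0.4266178  -0.14779506  0.23508507] [-0.17358715  0.29089987 -0.39353096]
jar [ 0.53842278 -0.34390892  0.05      ]
bottle [0.5788331  0.11702949 0.12      ]
```

View pics/c7.png

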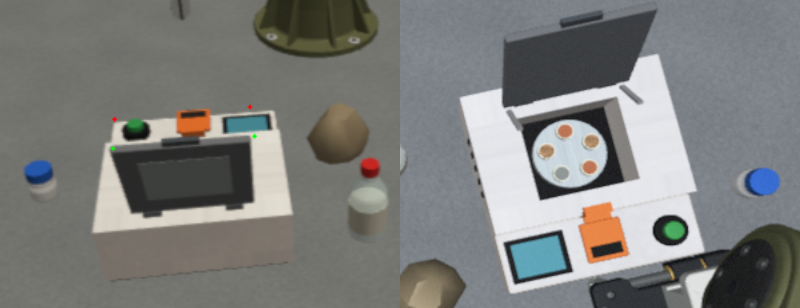

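The lid's top corners sit on the green 1.9 rad marks, the button is up, and the jar and bottle are within 0.5 mm of where they started. The hand is clear, so I hand in.

```bash
python3 -c "
from station import ctrl
print(ctrl.hand_in())"
```

```text
the job is handed in; nothing more can be done
None
```

The analyser's lid is fully open against its stop, and I handed the job in at about 7.5 s of the 45 s allowed. I pressed the orange tab with closed fingertips until the lid sprang up. Then I pushed the lid by its lip past upright and backed the hand away.

**Last checks:**
- **Lid:** in the scene view its corners match the predicted 1.9 rad position. It was still there about 1.3 s after I let go.
- **Tab and button:** the tab looks back at rest. The green button was never near the fingers and looks up.
- **Loose items:** the jar and bottle are within 0.5 mm of where they started. I checked the rock only by eye, and it looks unmoved.
- **Hand:** it is clear of everything, and the force readings are close to zero.

**One disagreement:** pressing the tab read about 12 N on the wrist, more than the 2 to 5 N stated. The fingers had gone past the release point, and the first press also dragged the pad sideways with about 7 N until I followed its motion. Pushing the lid read about 1 N.

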